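Click-test the flask stoppers and set the leaker aside

ROBOT

A 6-joint arm with a two-finger parallel gripper is mounted at the origin on the work surface. World frame = base frame: x ahead of the robot, y to its left, z up, the work surface at z = 0. Lengths are in m, angles in rad, forces in N, time in s.
With the tool pointing down it reaches from about 0.4 to 0.825 m from the base axis. Payload 7 kg.
Tool frame: the origin (TCP) lies midway between the tips of the shut fingers; the grasp point (between the pads) lies 19 mm behind it; z points along the fingers, y is the line along which they close (so a half turn about z gives the same grasp; the last joint's range is limited). The gripper opens to 88 mm and grips with 3 to 60 N. Pads are 19 mm wide; open, the fingers measure 130 mm over their backs; the gripper's body (78 mm by 193 mm) begins 47 mm behind the grasp point.
Start: joints at [-0.995, 0.359, 0.012, 0, -1.224, -0.288], TCP at [0.192, -0.647, 0.227] pointing down, gripper open.
Joint ranges: [-3.07, 3.07], [-1.43, 2.12], [-1.02, 1.25], [-3.03, 1.67], [-3.05, -0], [-3.03, 3.03]. Speed limits (rad/s): [2.39, 2.39, 3.01, 3.14, 3.14, 3.14].

INTERFACE

Orientations are given as a 3x3 rotation matrix whose columns are the frame's x, y, z axes.
In Python, from cell import * gives the robot as it stands. Calls block until the motion is done:
- move_pose(position, orientation): joint-space move of the TCP to a pose.
- line_to(position, speed=0.15, rot=None, guard=None): straight line of the TCP; rot=None keeps the orientation; speed is the mean speed in m/s. With guard (N) it stops when the force on the tool has changed by that much, and returns True; else False.
- set_joints(angles): joint-space move.
- gripper_to(opening): finger opening in m; the grip force is fixed at half the most; returns when the fingers have stopped.
- hold(seconds).
- inverse_kinematics(position, orientation): joint angles nearest the present ones, or None.
- get_state(): the state.
- capture(name): name is "side" or "top" or "wrist"; returns (picture, depth): 480x640x3 uint8, blue, green, red; 480x640 float32, m along the optical axis (not along the pixel's ray), 0 where there is no reading.
- camera_model(name): a dict with "K" (3x3 intrinsics, pixels), "k1" (the pictures are not rectified: a ray, as slopes to the right and down, at radius r is drawn at 1 + k1 r^2 times it, then the intrinsics apply), "world_to_cam" (4x4, takes a point from world to camera coordinates); the wrist camera has in their place "hand_eye" (4x4, takes a point from camera to tool coordinates, whose origin is the TCP and whose axes are the flange's). Camera axes: x right, y down, z forward; pixel columns grow to the right and rows downward; lengths in m; the calibration is good to about 2 mm. A picture is of the moment at which its call begins: read the wrist's pose just before it. camera_model takes no time and is no camera call.
A pose or a line that the arm cannot do raises PlanningError and nothing moves.
- sign_off(): hands the job in; it is judged then, once.
The state is a dict: "t": time; "qpos": joint angles; "qvel": joint speeds; "effort": joint torques, N m; "eef_pos": TCP position; "eef_rot": TCP orientation; "contact_force": force on the tool from outside, world axes, zero at the start; "wrist_torque": the same for the moment, N m; "width": finger opening in m; "gripper_force": force on a finger pad.
Only numpy, scipy, OpenCV 4.12 (cv2) and the standard library are available. Lean on these libraries where they do the work, as an engineer would, in place of code of your own. Each camera call takes 0.05 s, during which the arm holds its last target. There are 200 camera calls.

TASK

Before these vacuum flasks go out, shut every stopper by pressing its push button right down while the flask is in the carton, and watch whether it stays down. Leave sound flasks in their cells with the button down; lift out any flask whose button springs back up and stand it upright in the grey returns crate, without dropping it. Do not disturb the drink carton, the tape or the leaflets.

Things in the scene. Friction and masses are not known exactly. Their poses are not given: they have to be found in the camera images.
- carton: cardboard carton on a blue stand, both fixed; its mouth is tipped 35 degrees from vertical towards its own -x (roughly the robot). Three 72 x 72 mm cells side by side along its y axis, 80 mm apart; their axes run along (-0.574, 0, 0.819) in its frame. Origin on the table below the carton, z vertical. The flasks' bases start 5 mm in front of it and 55 mm above the table
- carton_mouth (a point): centre of the carton's mouth, level with the rims of its walls, which are 105 mm high along the cells (dividers 97 mm; cell floors 4 mm above the carton's underside), so each flask stands about 100 mm out; axes as carton
- flask_a_center (a point): vacuum flask: steel cylinder 64 mm across up to 128 mm, cone to 144 mm, then a round black stopper collar 46 mm across from 144 to 184 mm, the natural grip; 200 mm long with the button up; 0.2 to 0.43 kg, centre of mass 80 to 95 mm up. Starts in a cell, leaning. All three look alike. This point is on its axis, 99 mm above its base; z axis along the flask, base to button
- button_a_top (a point): middle of the flat top of flask_a's white push button (34 mm across; its orange skirt shows only while up); moves with it. Up, it stands 15.5 mm proud of the collar; shut, 3.5 mm. z axis along the flask, outwards
- button_a (a joint): how far flask_a's button is in, in m, along the flask's axis: 0 up (stopper open), 0.012 at the bottom stop. It resists with 3 to 9 N before the stop. A sound one snaps in past about 0.009 and stays near 0.012 when let go; a faulty one springs back to 0 at once
- flask_b_center (a point): another flask of the same make; point and axes as for flask_a_center
- button_b_top (a point): middle of the flat top of flask_b's white push button (34 mm across; its orange skirt shows only while up); moves with it. Up, it stands 15.5 mm proud of the collar; shut, 3.5 mm. z axis along the flask, outwards
- button_b (a joint): how far flask_b's button is in, in m, along the flask's axis: 0 up (stopper open), 0.012 at the bottom stop. It resists with 3 to 9 N before the stop. A sound one snaps in past about 0.009 and stays near 0.012 when let go; a faulty one springs back to 0 at once
- flask_c_center (a point): another flask of the same make; point and axes as for flask_a_center
- button_c_top (a point): middle of the flat top of flask_c's white push button (34 mm across; its orange skirt shows only while up); moves with it. Up, it stands 15.5 mm proud of the collar; shut, 3.5 mm. z axis along the flask, outwards
- button_c (a joint): how far flask_c's button is in, in m, along the flask's axis: 0 up (stopper open), 0.012 at the bottom stop. It resists with 3 to 9 N before the stop. A sound one snaps in past about 0.009 and stays near 0.012 when let go; a faulty one springs back to 0 at once
- crate: grey plastic returns crate, fixed, open on top, empty; outside 260 mm (x) x 200 mm (y) x 55 mm high, walls and floor 4 mm thick; origin at the centre of its underside on the table, z up
- drink: yellow drink carton standing on the table, 63 x 63 x 188 mm, to be left alone; origin at the centre of its underside
- tape: roll of brown packing tape lying flat, 96 mm in diameter, 48 mm high, to be left alone; origin at the centre of its underside
- leaflets: stack of leaflets lying flat, 105 x 148 x 23 mm, to be left alone; origin at the centre of its underside

How it is judged:
By the outcome, as a careful person would: the job done as asked, in the order asked, and still so for the second after the job is handed in, with the robot touching nothing.
It also fails if it takes over 59 s, if anything falls off the work surface, if the arm or the gripper's body presses on something with over 40 N, if the wrist force passes 120 N, or if a joint passes its speed limit or range.

## Working session

There is one attempt and no reset: what is moved stays moved. The work goes in short steps, each a Python script; the robot and the scene stay as the last script left them, time stands still between calls to the robot, and variables do not carry over. Pictures are saved under pics/ and viewed, at most 10 in all, crops included, and the job is handed in when it is done.

```bash
ls; mkdir -p pics; python3 - <<'E'
from cell import *
import cv2,numpy as np
for n in("side","top"):
    p,d=capture(n); cv2.imwrite(f"pics/{n}0.png",p); np.save(f"pics/{n}0.npy",d)
    m=camera_model(n); print(n,m["K"],m["k1"],np.linalg.inv(m["world_to_cam"]))
print(camera_model("wrist")); print(get_state())
E
```

```text
pics
side [[456.21317598   0.         319.76283388]
 [  0.         456.21317598 242.54635456]
 [  0.           0.           1.        ]] -0.013947297526039367 [[-0.86951025 -0.34338796  0.3550164   0.17726958]
 [-0.49364101  0.5802465  -0.64779051  0.82360063]
 [ 0.01644644 -0.73851114 -0.67404066  0.94557191]
 [ 0.          0.          0.          1.        ]]
top [[566.97918503   0.         325.11946935]
 [  0.         566.97918503 239.97525919]
 [  0.           0.           1.        ]] -0.1476950517520949 [[ 0.01064533 -0.99584944  0.09039118  0.43927863]
 [-0.99993461 -0.01097935 -0.00319878  0.07864097]
 [ 0.00417794 -0.09035121 -0.9959012   1.57852432]
 [ 0.          0.          0.          1.        ]]
{'K': array([[384.24512511,   0.        , 314.72649691],
       [  0.        , 384.24512511, 237.0007204 ],
       [  0.        ,   0.        ,   1.        ]]), 'k1': -0.06863822426227807, 'hand_eye': array([[-1.24365803e-03, -9.52788538e-01, -3.03632105e-01,
         8.25924070e-02],
       [ 9.99999215e-01, -1.13800504e-03, -5.24907905e-04,
         8.25625269e-04],
       [ 
[... 262 characters left out ...]
  -1.22412587e+00, -2.88138169e-01]), 'qvel': array([-0.00125292, -0.00324714,  0.00288134,  0.00146479, -0.00039104,
       -0.00035492]), 'effort': array([-2.48663673e-03, -5.84164381e+01,  2.93748665e+01,  7.01536149e+00,
        1.01639368e-02, -7.06188030e-05]), 'eef_pos': array([ 0.19144111, -0.64681811,  0.22570542]), 'eef_rot': array([[-9.58915409e-01, -2.83691603e-01, -5.59320236e-04],
       [-2.83692124e-01,  9.58914354e-01,  1.42822244e-03],
       [ 1.31165489e-04,  1.52821925e-03, -9.99998824e-01]]), 'contact_force': array([ 0.16052758, -0.78173151,  0.10271615]), 'wrist_torque': array([-0.00956279, -0.00660677,  0.03814536]), 'gripper_force': 0.0, 'width': 0.08769072159654451}
```

View pics/side0.png

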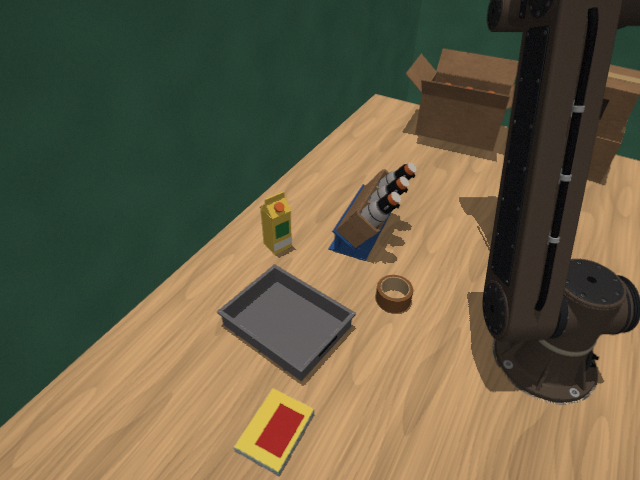

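View pics/top0.png

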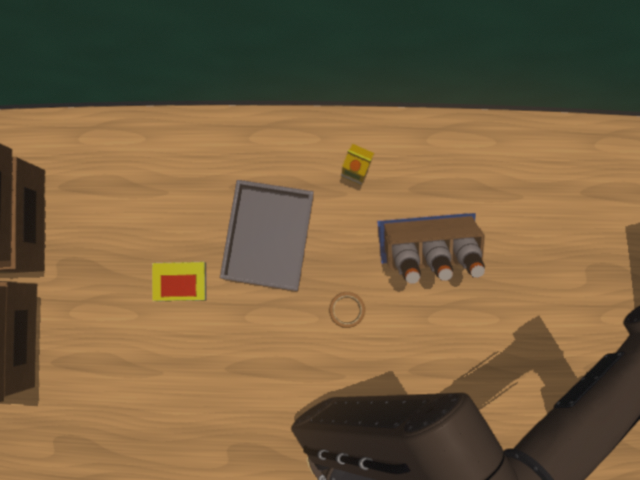

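The side view shows the three buttons up, with orange skirts showing, at about (409,170), (402,184) and (393,200). In the top view they are at (413,276), (445,272) and (477,270). The crate is at (267,236), the tape at (346,310), the drink carton at (356,163) and the leaflets at (179,281).

```bash
cat > h.py <<'E'
from cell import *
import cv2,numpy as np
def cam(n,st=None):
    m=camera_model(n)
    if n!="wrist": return m["K"],m["k1"],np.linalg.inv(m["world_to_cam"])
    T=np.eye(4);T[:3,:3]=st["eef_rot"];T[:3,3]=st["eef_pos"]
    return m["K"],m["k1"],T@m["hand_eye"]
def ray(c,px):
    u=cv2.undistortPoints(np.array(px,float).reshape(-1,1,2),c[0],np.array([c[1],0,0,0.])).reshape(-1,2)
    return np.c_[u,np.ones(len(u))]@c[2][:3,:3].T     # unit depth rays
def on_z(c,px,z):
    r=ray(c,px);o=c[2][:3,3];return o+r*((z-o[2])/r[:,2])[:,None]
def at_depth(c,px,d): return c[2][:3,3]+ray(c,px)*np.asarray(d)[:,None]
def blobs(mask,amin):
    n,l,s,ce=cv2.connectedComponentsWithStats(mask.astype(np.uint8))
    return [(s[i,4],ce[i],l==i) for i in range(1,n) if s[i,4]>=amin]
def closest(c1,p1,c2,p2):
    a,b=ray(c1,[p1])[0],ray(c2,[p2])[0];o1,o2=c1[2][:3,3],c2[2][:3,3]
    s=np.linalg.lstsq(np.c_[a,-b],o2-o1,rcond=None)[0];x,y=o1+a*s[0],o2+b*s[1]
    return (x+y)/2,np.linalg.norm(x-y)
E
python3 - <<'E'
from h import *
np.set_printoptions(precision=4,suppress=True)
W={}
for n,box in(("top",(380,240,500,300)),("side",(370,150,430,230))):
    p=cv2.imread(f"pics/{n}0.png");d=np.load(f"pics/{n}0.npy");c=cam(n)
    hsv=cv2.cvtColor(p,cv2.COLOR_BGR2HSV);m=np.zeros(p.shape[:2],bool)
    x0,y0,x1,y1=box
    m[y0:y1,x0:x1]=((hsv[...,1]<45)&(hsv[...,2]>150))[y0:y1,x0:x1]
    W[n]=[]
    for a,ce,mk in blobs(m,15):
        dd=np.median(d[mk]);print(n,a,ce,dd,at_depth(c,[ce],[dd])[0]); W[n].append(ce)
ct,cs=cam("top"),cam("side")
for a in W["top"]:
    for b in W["side"]:
        q,g=closest(ct,a,cs,b)
        if g<.01: print("tri",a,b,q,g)
p=cv2.imread("pics/top0.png");hsv=cv2.cvtColor(p,cv2.COLOR_BGR2HSV)
m=np.zeros(p.shape[:2],bool);m[170:300,210:325]=(hsv[...,1]<60)[170:300,210:325]
a,ce,mk=max(blobs(m,500),key=lambda t:t[0])
r=cv2.minAreaRect(np.argwhere(mk)[:,::-1].astype(np.float32));co=on_z(ct,cv2.boxPoints(r),.055)
print("crate",co,co.mean(0),np.linalg.norm(np.diff(co,axis=0),axis=1))
print("tape,drink,leaf,carton corners",on_z(ct,[(346,310)],.048),on_z(ct,[(356,163)],.188),on_z(ct,[(179,281)],.023))
E
```

```text
top 23 [478.6522 269.3913] 1.3592759 [ 0.4951 -0.2988  0.2199]
top 30 [411.4 277.2] 1.3586049 [ 0.4751 -0.1343  0.2183]
side 44 [411.75   166.7955] 1.3278971 [ 0.4914 -0.297   0.2179]
side 53 [404. 181.] 1.2736257 [ 0.4838 -0.2174  0.218 ]
side 61 [395.5246 196.5082] 1.219276 [ 0.4763 -0.1377  0.218 ]
tri [478.6522 269.3913] [411.75   166.7955] [ 0.4939 -0.3006  0.2152] 0.002810351115412682
tri [411.4 277.2] [395.5246 196.5082] [ 0.475  -0.1339  0.2209] 3.4410789261788715e-05
crate [[0.4725 0.3558 0.055 ]
 [0.742  0.3194 0.055 ]
 [0.7093 0.1083 0.055 ]
 [0.4418 0.1478 0.055 ]] [0.5914 0.2328 0.055 ] [0.2719 0.2135 0.2704]
tape,drink,leaf,carton corners [[0.3899 0.0156 0.048 ]] [[ 0.7597 -0.001   0.188 ]] [[0.4622 0.4762 0.023 ]]
```

```bash
cat >> h.py <<'E'
np.set_printoptions(precision=4,suppress=True)
Y0=np.array([.4763-.4914,-.1377+.297,0]);Y0/=np.linalg.norm(Y0)
X0=np.array([Y0[1],-Y0[0],0]);AX=-.574*X0+np.array([0,0,.819]);AX/=np.linalg.norm(AX)
def rot(y,z):
    z=z/np.linalg.norm(z);y=y-z*(y@z);y/=np.linalg.norm(y);return np.c_[np.cross(y,z),y,z]
E
python3 - <<'E'
from h import *
B={'r':[.4914,-.297,.218],'m':[.4838,-.2174,.218],'l':[.4763,-.1377,.218]}
U=np.cross(Y0,AX)
for nm,y in(("Y",Y0),("-Y",-Y0),("U",U),("-U",-U)):
    R=rot(y,-AX)
    for k,b in B.items():
        b=np.array(b)
        print(nm,k,*[inverse_kinematics(b+AX*s,R) for s in(.1,0,-.05,.08)])
for y in([1,0,0],[0,1,0],[-1,0,0],[0,-1,0]):
    R=rot(np.array(y,float),np.array([0,0,-1.]));print(y,[inverse_kinematics(q,R) for q in([.59,.23,.35],[.59,.23,.15])])
E
```

```text
Y r [-0.5159 -0.1398 -0.3678 -0.4441 -0.8721 -0.7536] [-0.4428 -0.0014 -0.4232 -0.4942 -0.6679 -0.7167] [-0.4169  0.0807 -0.4285 -0.5378 -0.5804 -0.6774] [-0.499  -0.1154 -0.3834 -0.4505 -0.8289 -0.7503]
Y m [-0.248  -0.2906 -0.5383 -0.2836 -0.7599 -1.0785] [-0.1956 -0.1239 -0.6003 -0.3324 -0.5272 -1.0411] [-0.182  -0.0249 -0.6022 -0.3865 -0.4286 -0.9879] [-0.2348 -0.2613 -0.5561 -0.2884 -0.7112 -1.0768]
Y l [ 0.1469 -0.4632 -0.7621  0.0489 -0.6618 -1.6524] [ 0.1335 -0.2545 -0.8592  0.0642 -0.3558 -1.6629] [ 0.1273 -0.1331 -0.9008  0.0982 -0.1929 -1.6941] [ 0.1437 -0.4256 -0.7839  0.0498 -0.6023 -1.6522]
-Y r [-0.5159 -0.1398 -0.3678 -0.4441 -0.8721  2.388 ] [-0.4428 -0.0014 -0.4232 -0.4942 -0.6679  2.4249] [-0.4169  0.0807 -0.4285 -0.5378 -0.5804  2.4642] [-0.499  -0.1154 -0.3834 -0.4505 -0.8289  2.3913]
-Y m [-0.248  -0.2906 -0.5383 -0.2836 -0.7599  2.0631] [-0.1956 -0.1239 -0.6003 -0.3324 -0.5272  2.1005] [-0.182  -0.0249 -0.6022 -0.3865 -0.4286  2.1537] [-0.2348 -0.2613 -0.5561 -0.2884 -0.7112  2.0648]
-Y l [ 0.1469 -0.4632 -0.7621  0.0489 -0.6618  1.4892] [ 0.1335 -0.2545 -0.859
[... 1158 characters left out ...]
 [ 0.1335 -0.2545 -0.8592  0.0642 -0.3558 -0.0921] [ 0.1273 -0.1331 -0.9008  0.0982 -0.1929 -0.1233] [ 0.1437 -0.4256 -0.7839  0.0498 -0.6023 -0.0814]
[1, 0, 0] [array([ 0.6794,  0.2403,  0.1212,  0.    , -1.4517,  2.4622]), array([ 0.6794,  0.3472, -0.188 ,  0.    , -1.0356,  2.4622])]
[0, 1, 0] [array([ 0.6794,  0.2403,  0.1212,  0.    , -1.4517, -2.2502]), array([ 0.6794,  0.3472, -0.188 ,  0.    , -1.0356, -2.2502])]
[-1, 0, 0] [array([ 0.6794,  0.2403,  0.1212,  0.    , -1.4517, -0.6794]), array([ 0.6794,  0.3472, -0.188 ,  0.    , -1.0356, -0.6794])]
[0, -1, 0] [array([ 0.6794,  0.2403,  0.1212,  0.    , -1.4517,  0.8914]), array([ 0.6794,  0.3472, -0.188 ,  0.    , -1.0356,  0.8914])]
```

```bash
cat >> h.py <<'E'
R=rot(-np.cross(Y0,AX),-AX)
E
python3 - <<'E'
from h import *
move_pose(np.array([.4838,-.2174,.218])+AX*.11,R); gripper_to(0.0); hold(.2)
st=get_state(); p,d=capture("wrist"); cv2.imwrite("pics/w1.png",p);np.save("pics/w1.npy",d)
np.savez("pics/w1s.npz",**{k:st[k] for k in("eef_pos","eef_rot")})
print(st["t"],st["eef_pos"],st["width"],st["contact_force"])
E
```

```text
3.4833 [ 0.421  -0.2234  0.3081] 0.0004600686800772875 [-0.2313  0.9718 -0.8883]
```

View pics/w1.png

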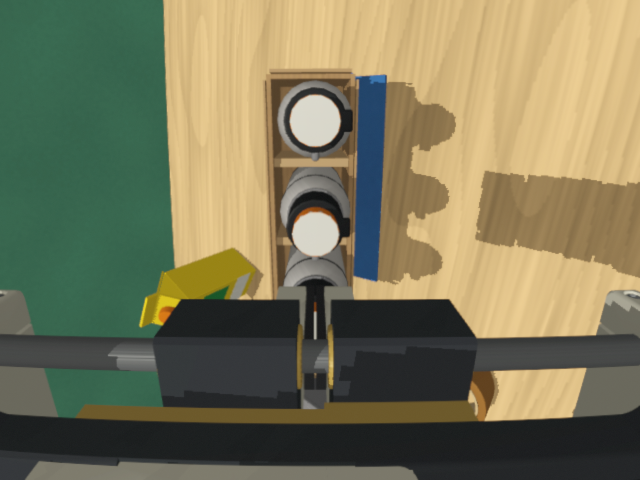

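The wrist view shows the right-hand button at (315,121) and the middle one at (316,232), both up. The fingers hide the left one.

```bash
python3 - <<'E'
from h import *
s=np.load("pics/w1s.npz");c=cam("wrist",s);p=cv2.imread("pics/w1.png");d=np.load("pics/w1.npy")
hsv=cv2.cvtColor(p,cv2.COLOR_BGR2HSV);m=(hsv[...,1]<45)&(hsv[...,2]>190);m[:,:280]=0;m[:,355:]=0;m[280:]=0
q=[]
for a,ce,mk in blobs(m,300):
    x=at_depth(c,[ce],[np.median(d[mk])])[0]
    ys,xs=np.nonzero(mk); P=at_depth(c,np.c_[xs,ys],d[mk]); n=np.linalg.svd(P-P.mean(0),full_matrices=False)[2][2]
    q.append(x);print(a,ce,x,n*np.sign(n[2]))
print(AX,(q[1]-q[0]),np.linalg.norm(q[1]-q[0]),Y0, 2*q[1]-q[0])
E
```

```text
1960 [314.673  120.2954] [ 0.4915 -0.2959  0.2169] [ 0.2336 -0.9697  0.071 ]
1529 [315.0883 233.722 ] [ 0.4836 -0.2165  0.217 ] [-0.3182  0.8935  0.3168]
[-0.5714 -0.0542  0.8189] [-0.0079  0.0794  0.0001] 0.07980255324947831 [-0.0944  0.9955  0.    ] [ 0.4757 -0.1371  0.2171]
```

```bash
cat > b.py <<'E'
import numpy as np
B=np.array([[.4915,-.2959,.2169],[.4836,-.2165,.217],[.4757,-.1371,.2171]])
E
python3 - <<'E'
from h import *; from b import B
for b in B:
    move_pose(b+AX*.03,R); 
    line_to(b+AX*.008,.1)
    g=line_to(b-AX*.022,.03,guard=22); st=get_state()
    print(st["t"],g,(st["eef_pos"]-b)@AX,st["contact_force"]@AX)
    line_to(b+AX*.04,.15)
V=B[2]+Y0*.06+AX*.12
print([inverse_kinematics(x,R) is not None for x in(V,B[2]+Y0*.09+AX*.12)])
move_pose(V,R);hold(.2)
st=get_state();p,d=capture("wrist");cv2.imwrite("pics/w2.png",p);np.save("pics/w2.npy",d)
np.savez("pics/w2s.npz",**{k:st[k] for k in("eef_pos","eef_rot")});print(st["t"])
E
```

```text
5.125 True -0.011521897956904333 10.529826271576427
7.1167 True -0.01171756805328806 13.891483443739498
9.3083 True -0.011715531623644549 16.993548927979926
[True, True]
10.5583
```

View pics/w2.png

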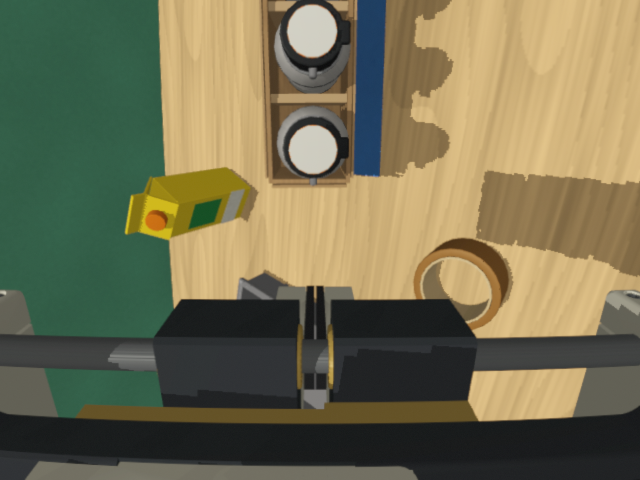

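The wrist view shows the left button at (314,149) and the middle one at (312,30). The right one is out of frame, so I'll measure the heights from this view and the side camera.

```bash
python3 - <<'E'
from h import *; from b import B
p,d=capture("side");cv2.imwrite("pics/s2.png",p);np.save("pics/s2.npy",d)
cv2.imwrite("pics/s2c.png",cv2.resize(p[140:260,320:480],None,fx=5,fy=5,interpolation=cv2.INTER_NEAREST)[:600])
s=np.load("pics/w2s.npz")
def rep(n,c,p,d,x0,x1,y0,y1,v):
    hsv=cv2.cvtColor(p,cv2.COLOR_BGR2HSV);m=np.zeros(p.shape[:2],bool)
    m[y0:y1,x0:x1]=((hsv[...,1]<45)&(hsv[...,2]>v))[y0:y1,x0:x1]
    for a,ce,mk in blobs(m,20):
        x=at_depth(c,[ce],[np.median(d[mk])])[0]; i=np.argmin(np.linalg.norm(B-x,axis=1))
        print(n,a,ce,"RML"[i],(x-B[i])@np.c_[AX,Y0,np.cross(Y0,AX)])
rep("w",cam("wrist",s),cv2.imread("pics/w2.png"),np.load("pics/w2.npy"),280,345,0,190,190)
rep("s",cam("side"),p,d,370,430,150,230,150)
E
```

```text
w 1927 [311.6933  30.5153] M [-0.0122  0.0004  0.    ]
w 1729 [312.4401 149.0515] L [-0.0002  0.0001 -0.    ]
s 47 [408.766 169.   ] R [-0.0115 -0.0014  0.001 ]
s 52 [400.9615 183.2692] M [-0.0118 -0.0011  0.001 ]
s 60 [395.5833 196.5833] L [ 0.0001 -0.0009  0.0006]
```

View pics/s2c.png

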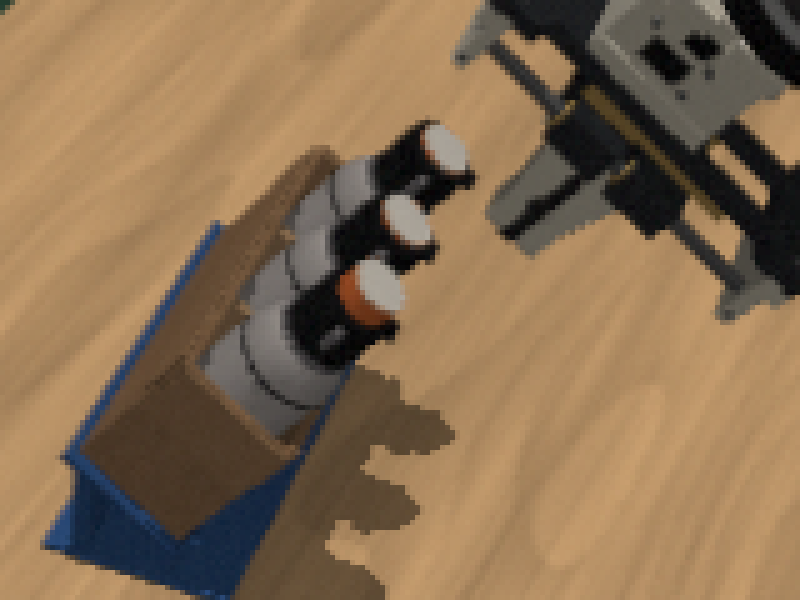

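R and M stay down, 11.5–12 mm in. L's button reads up again with its orange skirt showing, so L is faulty. The collars carry a small tab on the robot side, so I'll look closer before choosing the grip direction.

```bash
python3 - <<'E'
import cv2
p=cv2.imread("pics/w2.png");cv2.imwrite("pics/w2c.png",cv2.resize(p[0:195,255:375],None,fx=3,fy=3,interpolation=cv2.INTER_CUBIC))
E
```

```text
(no output)
```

View pics/w2c.png

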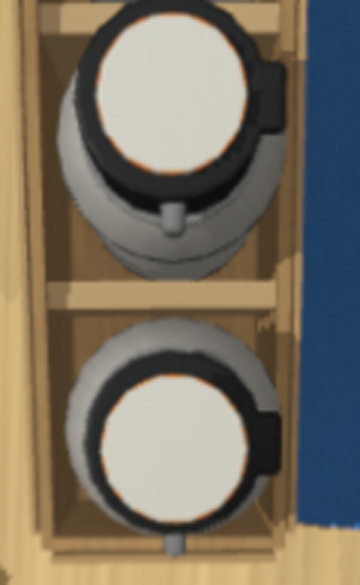

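The crop shows a black tab on each collar's robot side and a small grey pin on its +Y side. I'll grip diagonally, between the two.

```bash
cat > g.py <<'E'
from h import *; from b import B
U=np.cross(Y0,AX);t=np.deg2rad(55);D=np.array([0,0,-1.])
RG=min((rot(s*(np.cos(t)*U+np.sin(t)*Y0),-AX) for s in(1,-1)),key=lambda r:abs(inverse_kinematics(B[2]-AX*.05,r)[5]) if inverse_kinematics(B[2]-AX*.05,r) is not None else 9)
RP=rot(RG[:,1],D)
L=B[2]; C=np.array([.591,.233,0])
E
python3 - <<'E'
from g import *
qs=[inverse_kinematics(L+AX*.03,RG),inverse_kinematics(L-AX*.051,RG),inverse_kinematics(L+AX*.08,RG),inverse_kinematics(C+[0,0,.3],RP),inverse_kinematics(C+[0,0,.153],RP)]
print(*qs,sep="\n")
gripper_to(.070); move_pose(L+AX*.03,RG)
g=line_to(L-AX*.051,.08,guard=15); st=get_state(); print(g,st["t"],(st["eef_pos"]-L)@AX,st["contact_force"])
if not g:
    gripper_to(.03); st=get_state(); print(st["width"],st["gripper_force"],st["contact_force"])
    if st["width"]<.05:
        g=line_to(L+AX*.08,.1,guard=40); hold(.2); st=get_state(); print(g,st["t"],st["width"],st["gripper_force"],st["contact_force"])
p,d=capture("side");cv2.imwrite("pics/s3c.png",cv2.resize(p[100:300,320:520],None,fx=3,fy=3))
E
```

```text
[ 0.1398 -0.3237 -0.8378  0.0602 -0.4466  0.8685]
[ 0.129  -0.1309 -0.9082  0.1085 -0.1835  0.825 ]
[ 1.905  -1.419  -0.9906  0.6808 -2.0535 -0.5413]
[ 0.6822  0.258   0.0352  0.     -1.348   0.4624]
[ 0.6822  0.3478 -0.1797  0.     -1.0434  0.4624]
False 14.35 -0.050701466729291815 [-0.277   0.0298 -0.5378]
0.04561655516662665 30.002265572547913 [-2.4321  0.1899  3.9923]
False 16.5417 0.045446766498021186 29.993897080421448 [-0.057   0.4688 -3.7054]
```

View pics/s3c.png

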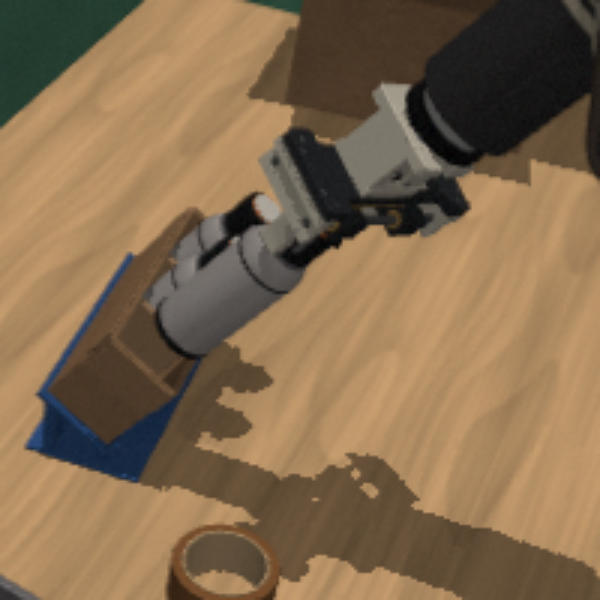

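L is held in line with the tool, with its base clear of the carton. Next I'll move it to the crate.

```bash
python3 - <<'E'
from g import *
print(get_state()["qpos"])
line_to(L+AX*.08+np.array([.02,.07,.04]),.15)
move_pose(C+[0,0,.27],RP); hold(.2); st=get_state(); print(st["t"],st["width"],st["eef_pos"],st["contact_force"],st["qpos"])
p,d=capture("side");cv2.imwrite("pics/s4c.png",cv2.resize(p[150:400,170:420],None,fx=2.4,fy=2.4))
E
```

```text
[ 0.1471 -0.4268 -0.7885  0.0535 -0.5999  0.8727]
18.7917 0.045784460495747414 [0.5909 0.232  0.2716] [-0.3565 -0.5383 -4.1656] [ 0.6812  0.2673 -0.0156  0.0003 -1.2852  0.4625]
```

View pics/s4c.png

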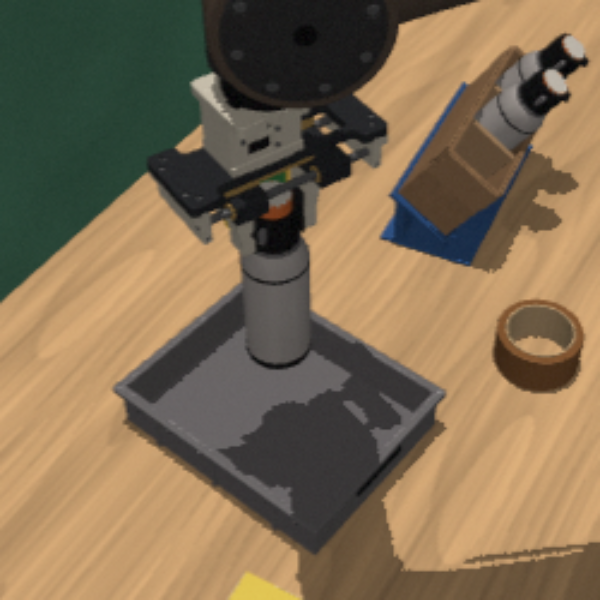

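The flask hangs upright over the crate, with its base at about (278,360) in the crop. Lowering it now.

```bash
python3 - <<'E'
from g import *
line_to(C+[0,0,.168],.08)
g=line_to(C+[0,0,.147],.02,guard=5); st=get_state(); print(g,st["t"],st["eef_pos"],st["contact_force"])
if g or st["eef_pos"][2]<.152:
    gripper_to(.075); line_to(C+[0,0,.28],.15); 
    move_pose([.40,.05,.40],RP); hold(.3)
    p,d=capture("side");cv2.imwrite("pics/s5.png",p);np.save("pics/s5.npy",d)
    cv2.imwrite("pics/s5c.png",cv2.resize(p[140:400,170:450],None,fx=2.3,fy=2.3));print(get_state()["t"])
E
```

```text
True 21.0167 [0.591  0.233  0.1527] [-0.6789  0.2431  3.4122]
24.2083
```

View pics/s5c.png

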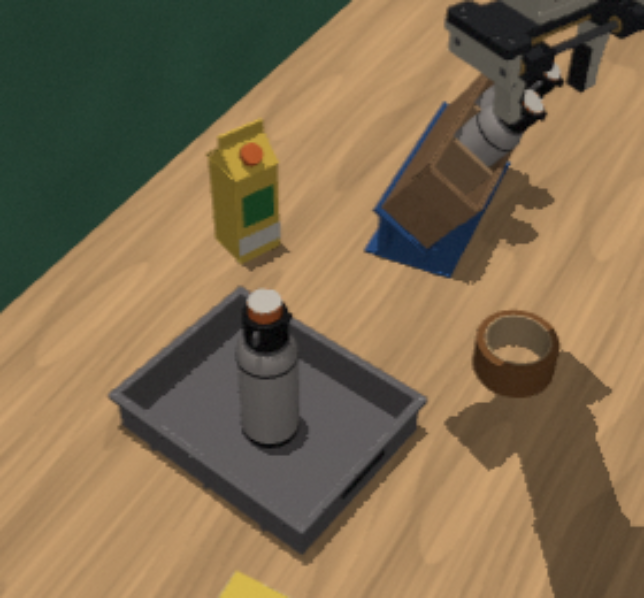

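The flask stands upright in the crate at about (270,390). In the previous view R and M were still in their cells with no orange showing, and the drink carton, tape and leaflets are where they started.

```bash
python3 -c "
from cell import *
print(sign_off())"
```

```text
the job is handed in; nothing more can be done
None
```

I pressed all three buttons right down: two stayed shut and I left those flasks in their cells; the third (the leftmost) sprang back up, so I stood that flask upright in the returns crate and handed the job in at about 24 s.

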